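# Park the counted sample vials at the top of the sloping rack

### The arm

A 6-joint arm with a two-finger parallel gripper is mounted at the origin on the work surface. World frame = base frame: x ahead of the robot, y to its left, z up, the work surface at z = 0. Lengths are in mm, angles in rad, forces in N, time in s.
With the tool pointing down it reaches from about 350 to 875 mm from the base axis. Payload 4.2 kg.
Tool frame: the origin (TCP) lies on the centre line of the jaws, within the pads' length; the fingertips stand 14 mm ahead of it and the grasp point (between the pads) lies 5 mm behind it (tcp_to_tips is the distance from the TCP to the fingertips, in mm); z points along the fingers, y is the direction in which the jaws open and shut (so a half turn about z gives the same grasp; the last joint's range is limited). The gripper opens to 85 mm and grips with 20 to 120 N. Pads are 22 mm wide; open, the fingers measure 114 mm over their backs; the gripper's body (76 mm by 85 mm) begins 54 mm behind the grasp point. The pads swing forward as they close: fully open they stand 13 mm farther back than shut.
Start: joints at [-0.882, 0.385, 0.008, 0, -1.194, -0.259], TCP at [260.443, -568.127, 245.312] pointing down, gripper open.
Joint ranges: [-3.14, 3.14], [-1.21, 2.06], [-1.07, 1.41], [-3.16, 2.05], [-2.99, -0.16], [-3.1, 3.1]. Speed limits (rad/s): [2.79, 2.79, 3.14, 3.14, 3.14, 3.14].

### API

Orientations are given as a unit quaternion [x, y, z, w].
In Python, from bench import read_state, get_image, job_done, tcp_to_tips gives the robot as it stands. The module is installed in compiled form; this text tells all that it offers.
- The arm moves only by the tool play_rows, never from a script. Its argument "targets" is a list of rows, each an object of numbers: "gripper": the gripper's target within -1 to 1 (shut at 1, half-way at 0, fully open at -1); "tx", "ty", "tz": the shift along the tool's x, y, z scaled (see below); "spin": the turn about the tool's z scaled (see below). A call has 1 to 12 rows; each row is the pose to reach, as a shift and turn from the pose commanded when the call began, along the tool's axes at that moment; what a row does not reach only later rows make up. The controller multiplies each number of a shift by 0.25 m and each number of a turn by pi/4 rad. A row lasts 1/8 s, in which the tool goes at most 62.5 mm and 10.7 degrees, less where a joint would pass 70% of its speed; a pose out of reach is approached as far as the arm can. A call with a number of a shift or a turn outside -1 to 1 is refused whole. A call with a gripper value outside its range is refused whole. The fingers move at their own pace and stop on an object; the grip force is fixed at half the most. Time passes only in rows, so rows that repeat a pose let the fingers close. It gives the time, the measured TCP pose, the force and the opening at its end, in the units of the state.
- read_state(): the state, without advancing time (a new reading comes with each control period).
- get_image(name): name is "scene" or "top"; returns a dict with "frame" (400x640x3 uint8, red, green, blue), "depth" (400x640 float32, mm along the optical axis (not along the pixel's ray), 0 where there is no reading), "mtx" (3x3 intrinsics, pixels), "world_to_cam" (4x4, takes a point from world to camera coordinates). Camera axes: x right, y up, looking along -z (the intrinsics and any distortion apply to the point x, -y, -z); pixel columns grow to the right and rows downward; lengths in mm; the calibration is good to about 2 mm. A picture is of the moment at which its call begins.
- job_done(): hands the job in, once; it reports no verdict.
The state is a dict: "clock": time; "joints": joint angles; "joint_vel": joint speeds; "joint_efforts": joint torques, N m; "position": TCP position; "ee_rot": TCP orientation; "contact_force": force on the tool from outside, world axes, zero at the start; "wrist_torque": the same for the moment, N m; "gripper_width": finger opening in mm.
Only numpy, scipy, OpenCV 4.12 (cv2) and the standard library are available. Lean on these libraries where they do the work, as an engineer would, in place of code of your own. Each camera call takes 0.05 s, during which the arm holds its last target.

### The job

The two vials with orange caps have been counted: with a fingertip, gently roll each of them up its own sloping gutter and over the pale retaining rib, so that it settles in the pocket at the upper stop and cannot roll back. Only push them, without gripping, lifting, flicking or pressing hard on any vial. Leave the white-capped vial waiting at the bottom of its gutter, and do not disturb the other things on the bench.

Things in the scene. Friction and masses are not known exactly. Their poses are not given: they have to be found in the camera images.
- deck: sloping deck of the fixed teal three-gutter vial rack, 204 x 218 mm. Origin in the middle of the middle gutter's floor, 34 mm above the bench. x runs uphill along the gutters (7 degrees up, away from the robot), y level across them, z square to the floor. Gutters 64.5 mm wide, middles at y = -70, 0, +70 mm, walls 9 mm high. A vial let go below the rib rolls back down to the lip
- deck_lip (a point): top inner edge of the front lip at the low end, in the middle gutter (deck x = -95 mm). The lip is 4 mm thick and 8 mm high, the same across all gutters; a waiting vial rests against it with its middle at deck x = -82 mm. A fingertip goes in over the lip, behind the vial
- deck_rib (a point): edge of the pale retaining rib in the middle gutter (deck x = 67 mm, 3 mm high; alike in all gutters). Its ramp rises from the floor at x = 47 mm, and past the edge it drops straight to the floor. With its middle more than 3 mm past this edge a vial drops on by itself
- deck_pocket (a point): where the middle of a parked vial lies, here in the middle gutter: deck x = 76 mm, 14 mm above the floor, resting against the back of the rib. The face of the upper stop is at deck x = 95 mm and 16 mm high, so the parked vial has 5 mm of free play to it
- vial_a: first orange-capped amber glass vial, some 35 g, lying across a gutter so that it rolls along it; starts against the front lip of one of the three gutters. 61 mm long, 28 mm diameter. Origin on its axis at mid-length, 14 mm above the floor. Its y axis runs along the vial towards the cap (rack's +y): glass from y = -30.5 to +14.5 mm, cap (23 mm diameter) from there to +30.5. x and z turn as it rolls
- vial_b: second orange-capped amber glass vial, some 35 g, lying across a gutter so that it rolls along it; starts against the front lip of one of the three gutters. 61 mm long, 28 mm diameter. Origin on its axis at mid-length, 14 mm above the floor. Its y axis runs along the vial towards the cap (rack's +y): glass from y = -30.5 to +14.5 mm, cap (23 mm diameter) from there to +30.5. x and z turn as it rolls
- vial_wait: the waiting white-capped amber glass vial, some 35 g, lying across a gutter so that it rolls along it; starts against the front lip of one of the three gutters. 61 mm long, 28 mm diameter. Origin on its axis at mid-length, 14 mm above the floor. Its y axis runs along the vial towards the cap (rack's +y): glass from y = -30.5 to +14.5 mm, cap (23 mm diameter) from there to +30.5. x and z turn as it rolls
- slide_box: orange plastic slide box, 102 x 182 x 36 mm, on the bench to the right of the rack. Origin: centre of its underside
- dropper_bottle: upright amber dropper bottle with a black cap, 33 mm diameter, 80 mm high, on the bench to the left of the rack. Origin: centre of its underside
- petri_dish: covered glass petri dish, 94 mm diameter, 16 mm high, on the bench left of the rack. Origin: centre of its underside
- forceps: steel forceps lying on the bench in front of the rack, 130 mm long, 6 mm high. Origin: underside, mid-length
- marker: white marker pen with a blue cap lying on the bench to the right of the rack's low end, 128 mm long, 15 mm high. Origin: underside, near mid-length
- cassette: white and black round filter cassette standing on the bench beyond the rack's high end, 37 mm diameter, 44 mm high. Origin: centre of its underside
Things that resemble listed ones, but are neither listed nor needed, are in the scene too. What is shaped like the vial_a but blue, pink or red is not meant.

How it is judged:
By the outcome, as a careful person would: the job done as asked, in the order asked, and still so for the second after the job is handed in, with the robot touching nothing.
It also fails if it takes over 51 s, if anything falls off the work surface, if the arm or the gripper's body presses on something with over 40 N, if the wrist force passes 120 N, or if a joint passes its speed limit or range.

## Working session

There is one attempt and no reset: what is moved stays moved. The work goes in short steps, Python scripts to look and compute and a tool call to move; the robot and the scene stay as the last step left them, time stands still between calls to the robot, and variables do not carry over. Pictures are saved under pics/ and viewed, and the job is handed in when it is done.

Besides the shell and the picture viewer there is one more tool, called after "Call:" by a JSON object that holds its "name" and its "arguments", one argument or row to a line. play_rows: Moves the arm, as the interface text tells. Its arguments: {"type":"object","properties":{"targets":{"type":"array","items":{"type":"object","properties":{"gripper":{"type":"number"},"tx":{"type":"number","minimum":-1,"maximum":1},"ty":{"type":"number","minimum":-1,"maximum":1},"tz":{"type":"number","minimum":-1,"maximum":1},"spin":{"type":"number","minimum":-1,"maximum":1}}}}},"required":["targets"]}

```bash
mkdir -p pics
python3 - <<'E'
from bench import *
import cv2,numpy as np
s=read_state();print({k:np.round(v,3).tolist() for k,v in s.items()}, tcp_to_tips)
for n in("scene","top"):
    d=get_image(n);cv2.imwrite(f"pics/{n}0.png",d["frame"][:,:,::-1]);np.savez(f"{n}0.npz",**d)
    print(n,d["mtx"].tolist(),np.round(d["world_to_cam"],4).tolist(),(d["depth"]>0).mean(),d.keys())
E
```

```text
{'clock': 0.0, 'joints': [-0.882, 0.386, 0.007, -0.001, -1.194, -0.259], 'joint_vel': [0.0, -0.001, 0.002, 0.001, -0.0, 0.001], 'joint_efforts': [-0.001, -39.229, 18.84, 4.186, -0.005, -0.0], 'position': [260.233, -567.644, 244.22], 'ee_rot': [-0.213, 0.977, 0.001, -0.0], 'contact_force': [-0.526, -0.499, 1.167], 'wrist_torque': [0.046, 0.028, 0.012], 'gripper_width': 85.182} 14.0
scene [[473.36172517779323, 0.0, 320.7575708086743], [0.0, 473.36172517779323, 199.62024750954862], [0.0, 0.0, 1.0]] [[0.737, 0.6759, -0.0001, -394.4689], [-0.4056, 0.4424, 0.7999, 149.8648], [0.5407, -0.5895, 0.6001, -1544.3167], [0.0, 0.0, 0.0, 1.0]] 0.995765625 dict_keys(['frame', 'depth', 'mtx', 'world_to_cam'])
top [[432.01319304091123, 0.0, 324.1051546793905], [0.0, 432.01319304091123, 199.7734172114048], [0.0, 0.0, 1.0]] [[0.012, -0.9999, 0.0015, 15.739], [0.9917, 0.0121, 0.1284, -536.4664], [-0.1284, -0.0001, 0.9917, -996.3443], [0.0, 0.0, 0.0, 1.0]] 0.99586328125 dict_keys(['frame', 'depth', 'mtx', 'world_to_cam'])
```

View pics/scene0.png

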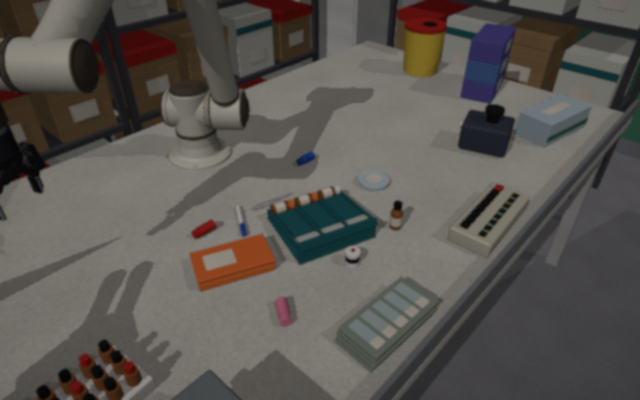

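View pics/top0.png

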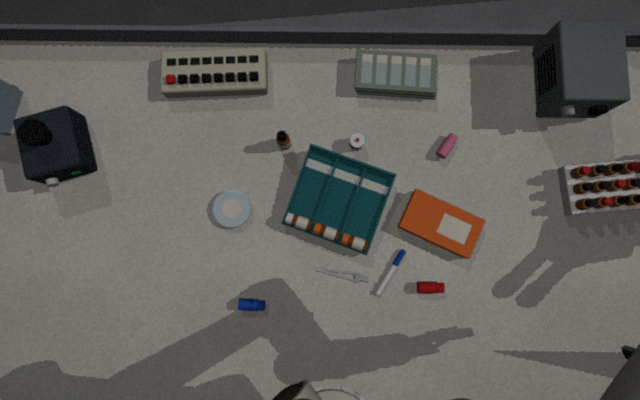

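Run:
```python
import cv2
a=cv2.imread("pics/top0.png")[135:265,265:415];cv2.imwrite("pics/c1.png",cv2.convertScaleAbs(cv2.resize(a,None,fx=4.6,fy=4.6,interpolation=2),alpha=1.8))
a=cv2.imread("pics/scene0.png")[170:270,230:390];cv2.imwrite("pics/c2.png",cv2.convertScaleAbs(cv2.resize(a,None,fx=5,fy=5,interpolation=2),alpha=1.8))
```

```text
(no output)
```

View pics/c1.png

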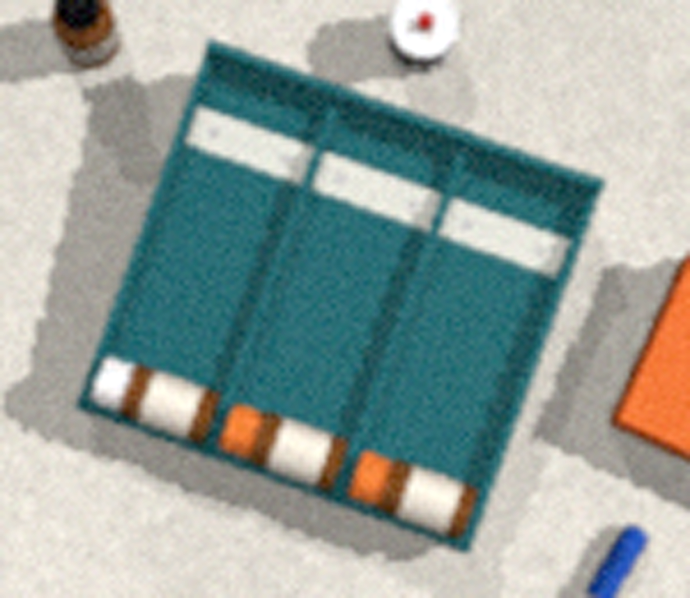

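View pics/c2.png

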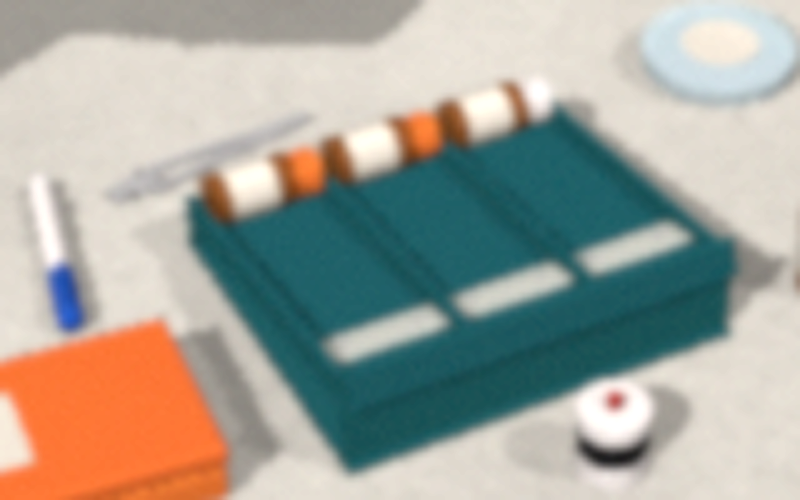

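```bash
cat > h.py <<'E'
import numpy as np,cv2
from scipy.optimize import least_squares
def proj(d,P):
    P=np.atleast_2d(P);M=d["world_to_cam"];c=P@M[:3,:3].T+M[:3,3]
    q=np.c_[c[:,0],-c[:,1],-c[:,2]]@d["mtx"].T
    return q[:,:2]/q[:,2:]
def ray(d,uv):
    M=d["world_to_cam"];R=M[:3,:3];o=-R.T@M[:3,3]
    x=np.linalg.solve(d["mtx"],[uv[0],uv[1],1]);return o,R.T@np.array([x[0],-x[1],-x[2]])
def onz(d,uv,z):
    o,v=ray(d,uv);return o+v*(z-o[2])/v[2]
def deckR(yaw,p=np.deg2rad(7)):
    c,s=np.cos(yaw),np.sin(yaw)
    Rz=np.array([[c,-s,0],[s,c,0],[0,0,1]])
    Ry=np.array([[np.cos(p),0,-np.sin(p)],[0,1,0],[np.sin(p),0,np.cos(p)]])
    return Rz@Ry
def blobs(mask,amin=8):
    n,l,st,c=cv2.connectedComponentsWithStats(mask.astype(np.uint8))
    return [(st[i,4],c[i].round(2).tolist()) for i in range(1,n) if st[i,4]>=amin]
E
python3 - <<'E'
from h import *
for n,(u0,v0,u1,v1) in (("top",(275,140,400,255)),("scene",(255,180,385,265))):
    d=np.load(n+"0.npz");f=d["frame"].astype(int)
    hsv=cv2.cvtColor(d["frame"],cv2.COLOR_RGB2HSV).astype(int)
    roi=np.zeros(f.shape[:2],bool);roi[v0:v1,u0:u1]=1
    teal=cv2.inRange(hsv.astype(np.uint8),(80,110,25),(100,255,255))
    k=max(cv2.findContours(teal,0,2)[0],key=cv2.contourArea)
    hull=np.zeros_like(teal);cv2.drawContours(hull,[cv2.convexHull(k)],-1,255,-1)
    white=(hsv[...,1]<60)&(f.min(2)>110)&(hull>0)
    orange=(hsv[...,0]<14)&(hsv[...,1]>150)&(f[...,0]>130)&roi&(cv2.dilate(hull,np.ones((7,7)))>0)
    print(n,"white",blobs(white),"orange",blobs(orange))
    print(cv2.approxPolyDP(cv2.convexHull(k),3,True)[:,0].tolist())
E
```

```text
top white [(np.int32(172), [317.69, 165.67]), (np.int32(175), [345.3, 175.7]), (np.int32(178), [373.07, 185.74]), (np.int32(31), [289.68, 216.0]), (np.int32(66), [301.89, 221.45]), (np.int32(67), [330.13, 231.78]), (np.int32(67), [358.27, 242.21])] orange [(np.int32(26), [317.23, 227.08]), (np.int32(25), [345.08, 237.48])]
[[311, 145], [394, 174], [366, 253], [309, 233], [285, 215]]
scene white [(np.int32(10), [281.0, 208.4]), (np.int32(8), [354.75, 219.88]), (np.int32(11), [331.0, 228.09])] orange [(np.int32(8), [314.62, 196.62]), (np.int32(15), [291.07, 203.13])]
[[375, 219], [373, 236], [300, 262], [270, 220], [269, 211], [342, 193]]
```

Run:
```python
from h import *
d=np.load("top0.npz")
ribs=[(317.69,165.67),(345.3,175.7),(373.07,185.74)]
lab=[(301.89,221.45),(330.13,231.78),(358.27,242.21)]
ys=[70,0,-70]
def res(p,ret=False):
    R=deckR(p[0]);t=np.array([p[1],p[2],34])
    P=[(57,y,1.5) for y in ys]+[(-82,y+p[3],25) for y in ys]
    return (proj(d,np.array(P)@R.T+t)-np.array(ribs+lab)).ravel()
s=least_squares(res,[-.35,600,-30,-8]);print(s.x,np.rad2deg(s.x[0]),res(s.x).round(2))
R=deckR(s.x[0]);t=np.array([s.x[1],s.x[2],34])
print(R.round(4))
# depth-based check of floor plane
D=d["depth"]
for n,q in(("mid",(0,0,0)),("mid-40",(-40,0,0)),("L",(0,70,0)),("R",(0,-70,0)),("ribmid",(57,0,1.5)),("vialtop",(-82,-8,28)),("stop",(97,0,16)),("wall",(0,35,9)),("up",(30,0,0))):
    w=R@np.array(q)+t;u=proj(d,w)[0].round().astype(int)
    dep=np.median(D[u[1]-1:u[1]+2,u[0]-1:u[0]+2]);o,v=ray(d,u)
    # v has depth 1
    P=o+v*dep;print(n,w.round(1),u,P.round(1),(R.T@(P-t)).round(1))
sc=np.load("scene0.npz")
for q in ((57,0,1.5),(57,-70,1.5),(-82,22.5,22),(-82,-47.5,22)):
    print(proj(sc,R@np.array(q)+t).round(1))
for c in((-99,109,8),(-99,-109,8),(105,109,16),(105,-109,16)): print(proj(d,R@np.array(c)+t).round(1))
```

```text
[-3.38766722e-01  5.41732885e+02 -9.29138466e+00 -1.15606835e+01] -19.409903395353425 [ 0.24 -0.36  0.17 -0.49  0.1  -0.57 -0.16  0.49 -0.26  0.47 -0.09  0.41]
[[ 0.9361  0.3323 -0.1149]
 [-0.3298  0.9432  0.0405]
 [ 0.1219  0.      0.9925]]
mid [541.7  -9.3  34. ] [337 198] [541.   -8.5  34. ] [-1.   0.5  0.1]
mid-40 [504.3   3.9  29.1] [332 213] [505.3   3.   29.4] [-38.7  -0.5   0.1]
L [565.   56.7  34. ] [310 188] [564.1  56.3  35.6] [-0.5 69.3  1.6]
R [518.5 -75.3  34. ] [365 208] [517.7 -75.4  34. ] [ -0.6 -70.3   0. ]
ribmid [594.9 -28.   42.4] [345 175] [595.3 -26.9  43.1] [57.   1.2  2.2]
vialtop [459.1  11.3  51.8] [328 232] [458.6  12.3  51.8] [-82.8  -7.3  28.1]
stop [630.7 -40.6  61.7] [351 159] [630.  -39.8  62.4] [96.2  0.5 16.8]
wall [552.3  24.1  42.9] [323 193] [552.5  25.1  35.1] [-1.2 36.   1.2]
up [569.8 -19.2  37.7] [342 186] [569.4 -20.1  38.7] [30. -1.  1.]
[[330.8 227.6]]
[[305.7 236.4]]
[[313.  194.6]]
[[289.6 201.9]]
[[280.1 221.1]]
[[366.4 252.8]]
[[309.  140.1]]
[[396.3 171.3]]
```

Call:
{"name": "play_rows", "arguments": {
  "targets": [
    {"tx":-0.35,"ty":0.42,"spin":0.25,"gripper":1},
    {"tx":-0.7,"ty":0.85,"spin":0.5,"gripper":1},
    {"tx":-0.7,"ty":0.85,"spin":0.978,"gripper":1},
    {"tx":-0.7,"ty":0.85,"spin":0.978,"gripper":1},
    {"tx":-0.7,"ty":0.85,"spin":0.978,"gripper":1},
    {"tx":-0.7,"ty":0.85,"spin":0.978,"gripper":1},
    {"tx":-0.7,"ty":0.85,"spin":0.978,"gripper":1}
  ]
}}

```text
invalid input
```

```bash
cat >> h.py <<'E'
U=np.array([.9432,-.3323]);V=np.array([.3323,.9432]);T=np.array([541.7,-9.3])
def rep(tgt=None):
    from bench import read_state
    from scipy.spatial.transform import Rotation as Ro
    s=read_state();p=s["position"];R=Ro.from_quat(s["ee_rot"]).as_matrix()
    d=np.array(p[:2])-T
    print("t",s["clock"],"p",np.round(p,1),"h,y",round(d@U,1),round(d@V,1),"xhead",round(np.degrees(np.arctan2(R[1,0],R[0,0])),2),"zax",R[:,2].round(3),"F",np.round(s["contact_force"],1),"w",s["gripper_width"],"j",np.round(s["joints"],2))
    if tgt is not None:
        xy=T+tgt[0]*U+tgt[1]*V
        print("shift/250",(R.T@(np.r_[xy,tgt[2]]-p)/250).round(4))
E
python3 -c "
from h import *
rep((-125,-74,110))
# depth profile along right/middle gutter
d=np.load('top0.npz');R=deckR(-.3388);t=np.array([541.7,-9.3,34])
for y in(0,-70):
    print([ (x,(lambda u:(R.T@(ray(d,u)[0]+ray(d,u)[1]*d['depth'][u[1],u[0]]-t)).round(0)[[0,2]].tolist())(proj(d,R@np.array([x,y,0])+t)[0].round().astype(int))) for x in range(70,125,5)])
"
```

```text
t 0.1 p [ 260.2 -567.7  244.3] h,y -79.9 -620.2 xhead -155.38 zax [-0.001  0.002 -1.   ] F [-0.6  0.7  0.3] w 85.33602062091994 j [-0.88  0.39  0.01 -0.   -1.19 -0.26]
shift/250 [-1.3888  1.6954  0.5404]
[(70, [70.0, -1.0]), (75, [75.0, 2.0]), (80, [81.0, -1.0]), (85, [85.0, -2.0]), (90, [91.0, -0.0]), (95, [94.0, 15.0]), (100, [99.0, 20.0]), (105, [111.0, -47.0]), (110, [117.0, -47.0]), (115, [123.0, -51.0]), (120, [127.0, -48.0])]
[(70, [70.0, 3.0]), (75, [75.0, 3.0]), (80, [80.0, 1.0]), (85, [85.0, 3.0]), (90, [91.0, 0.0]), (95, [94.0, 15.0]), (100, [99.0, 14.0]), (105, [111.0, -50.0]), (110, [117.0, -50.0]), (115, [121.0, -48.0]), (120, [127.0, -49.0])]
```

Call:
{"name": "play_rows", "arguments": {
  "targets": [
    {"tx":-0.35,"ty":0.42,"tz":0,"spin":0.25,"gripper":1},
    {"tx":-0.7,"ty":0.85,"tz":0,"spin":0.5,"gripper":1},
    {"tx":-0.7,"ty":0.85,"tz":0,"spin":0.978,"gripper":1},
    {"tx":-0.7,"ty":0.85,"tz":0,"spin":0.978,"gripper":1},
    {"tx":-0.7,"ty":0.85,"tz":0,"spin":0.978,"gripper":1},
    {"tx":-0.7,"ty":0.85,"tz":0,"spin":0.978,"gripper":1},
    {"tx":-0.7,"ty":0.85,"tz":0,"spin":0.978,"gripper":1}
  ]
}}

```text
clock: 0.98
position: [331.0, -302.1, 245.3]
ee_rot: [0.168, 0.986, -0.0, 0.0]
contact_force: [0.6, -0.8, -0.8]
gripper_width: -0.2
```

```bash
python3 -c "
from h import *
rep((-125,-74,110))"
```

```text
t 0.975 p [ 331.  -302.1  245.3] h,y -101.4 -346.1 xhead 160.66 zax [ 0. -0. -1.] F [ 0.6 -0.8 -0.8] w -0.21126240008603372 j [-0.38  0.08 -0.4   0.   -1.09 -1.53]
shift/250 [0.0931 1.0887 0.5411]
```

Call:
{"name": "play_rows", "arguments": {
  "targets": [
    {"tx":0.05,"ty":0.25,"tz":0,"spin":0,"gripper":1},
    {"tx":0.093,"ty":0.5,"tz":0,"spin":0,"gripper":1},
    {"tx":0.093,"ty":0.75,"tz":0.2,"spin":0,"gripper":1},
    {"tx":0.093,"ty":1,"tz":0.4,"spin":0,"gripper":1},
    {"tx":0.093,"ty":1,"tz":0.54,"spin":0,"gripper":1},
    {"tx":0.093,"ty":1,"tz":0.54,"spin":0,"gripper":1},
    {"tx":0.093,"ty":1,"tz":0.54,"spin":0,"gripper":1}
  ]
}}

```text
clock: 1.85
position: [392.8, -59.2, 110.7]
ee_rot: [0.169, 0.986, -0.0, 0.0]
contact_force: [1.1, -0.6, 0.7]
gripper_width: -0.2
```

```bash
python3 -c "
from h import *
rep((-125,-74,60))
rep((-125,-74,47))"
```

```text
t 1.85 p [392.8 -59.2 110.7] h,y -123.9 -96.5 xhead 160.58 zax [ 0. -0. -1.] F [ 1.1 -0.6  0.7] w -0.2378711060893194 j [ 0.26  0.17 -0.71  0.   -0.7  -2.18]
shift/250 [0.0046 0.0902 0.2029]
t 1.85 p [392.8 -59.2 110.7] h,y -123.9 -96.5 xhead 160.58 zax [ 0. -0. -1.] F [ 1.1 -0.6  0.7] w -0.2378711060893194 j [ 0.26  0.17 -0.71  0.   -0.7  -2.18]
shift/250 [0.0047 0.0902 0.2549]
```

Call:
{"name": "play_rows", "arguments": {
  "targets": [
    {"tx":0.005,"ty":0.09,"tz":0,"spin":0,"gripper":1},
    {"tx":0.005,"ty":0.09,"tz":0.12,"spin":0,"gripper":1},
    {"tx":0.005,"ty":0.09,"tz":0.2,"spin":0,"gripper":1},
    {"tx":0.005,"ty":0.09,"tz":0.25,"spin":0,"gripper":1},
    {"tx":0.005,"ty":0.09,"tz":0.25,"spin":0,"gripper":1},
    {"tx":0.005,"ty":0.09,"tz":0.25,"spin":0,"gripper":1}
  ]
}}

```text
clock: 2.6
position: [399.5, -37.2, 49.2]
ee_rot: [0.169, 0.986, 0.001, 0.002]
contact_force: [0.9, -0.4, -0.3]
gripper_width: 0.1
```

```bash
python3 -c "
from h import *
from bench import get_image
rep((-108,-74,48))
for n,(a,b,c,e) in (('top',(200,265,285,415)),('scene',(170,270,230,390))):
    d=get_image(n);cv2.imwrite('pics/%s1.png'%n,cv2.convertScaleAbs(cv2.resize(d['frame'][a:b,c:e,::-1],None,fx=5,fy=5,interpolation=2),alpha=1.8))
"
```

```text
t 2.6 p [399.5 -37.2  49.2] h,y -124.9 -73.6 xhead 160.55 zax [ 0.003  0.001 -1.   ] F [ 0.9 -0.4 -0.3] w 0.06670848164316134 j [ 0.32  0.29 -0.77  0.   -0.5  -2.23]
shift/250 [-0.0674 -0.0017  0.0048]
```

View pics/scene1.png

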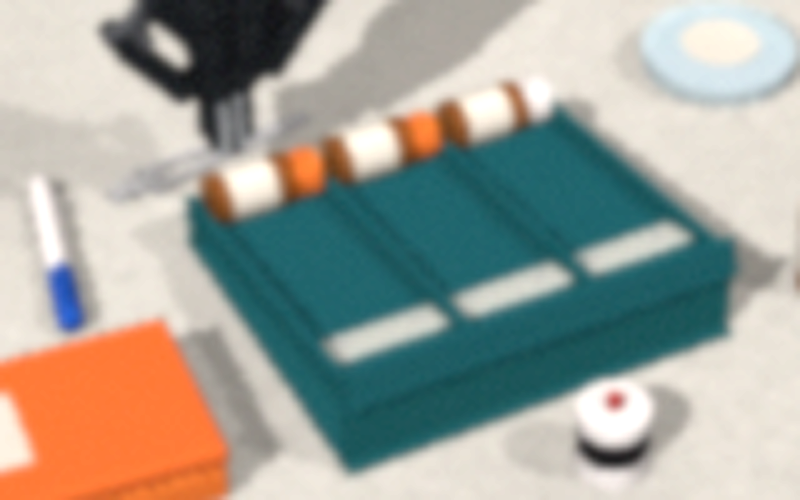

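View pics/top1.png

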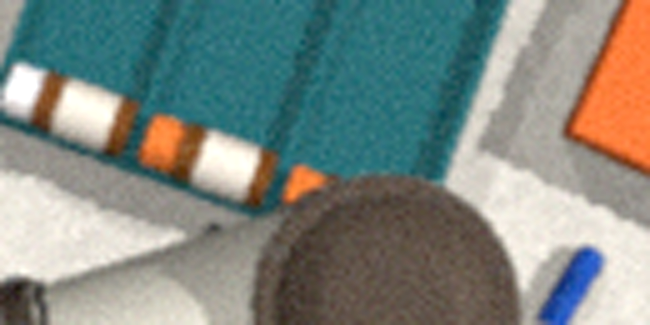

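Call:
{"name": "play_rows", "arguments": {
  "targets": [
    {"tx":-0.02,"ty":-0.001,"tz":0.006,"spin":0,"gripper":1},
    {"tx":-0.04,"ty":-0.001,"tz":0.006,"spin":0,"gripper":1},
    {"tx":-0.06,"ty":-0.001,"tz":0.006,"spin":0,"gripper":1},
    {"tx":-0.075,"ty":-0.001,"tz":0.004,"spin":0,"gripper":1},
    {"tx":-0.09,"ty":-0.001,"tz":0.002,"spin":0,"gripper":1},
    {"tx":-0.105,"ty":-0.001,"tz":0,"spin":0,"gripper":1},
    {"tx":-0.12,"ty":-0.001,"tz":-0.002,"spin":0,"gripper":1},
    {"tx":-0.135,"ty":-0.001,"tz":-0.004,"spin":0,"gripper":1},
    {"tx":-0.15,"ty":-0.001,"tz":-0.006,"spin":0,"gripper":1},
    {"tx":-0.15,"ty":-0.001,"tz":-0.006,"spin":0,"gripper":1}
  ]
}}

```text
clock: 3.95
position: [434.0, -49.6, 49.4]
ee_rot: [0.168, 0.986, 0.0, 0.0]
contact_force: [0.2, -0.2, -0.9]
gripper_width: 0.3
```

```bash
python3 -c "
from h import *
from bench import get_image
rep((46,-74,67))
for n,(a,b,c,e) in (('scene',(170,270,230,390)),):
    d=get_image(n);cv2.imwrite('pics/%s2.png'%n,cv2.convertScaleAbs(cv2.resize(d['frame'][a:b,c:e,::-1],None,fx=5,fy=5,interpolation=2),alpha=1.8))
"
```

```text
t 3.95 p [434.  -49.6  49.4] h,y -88.2 -73.8 xhead 160.6 zax [ 0.  0. -1.] F [ 0.2 -0.2 -0.9] w 0.26164515848823755 j [ 0.26  0.34 -0.69  0.   -0.55 -2.17]
shift/250 [-0.5368 -0.001  -0.0703]
```

View pics/scene2.png

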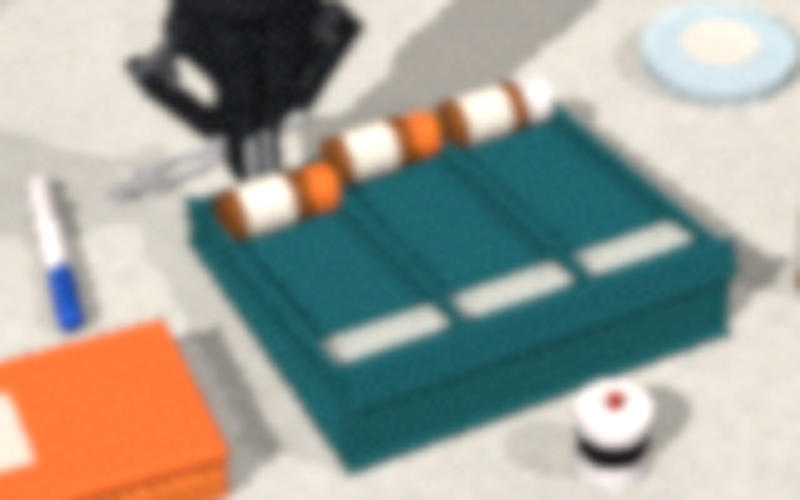

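Call:
{"name": "play_rows", "arguments": {
  "targets": [
    {"tx":-0.022,"ty":0,"tz":-0.0027,"spin":0,"gripper":1},
    {"tx":-0.044,"ty":0,"tz":-0.0054,"spin":0,"gripper":1},
    {"tx":-0.066,"ty":0,"tz":-0.0081,"spin":0,"gripper":1},
    {"tx":-0.088,"ty":0,"tz":-0.0108,"spin":0,"gripper":1},
    {"tx":-0.11,"ty":0,"tz":-0.0135,"spin":0,"gripper":1},
    {"tx":-0.132,"ty":0,"tz":-0.0162,"spin":0,"gripper":1},
    {"tx":-0.154,"ty":0,"tz":-0.0189,"spin":0,"gripper":1},
    {"tx":-0.176,"ty":0,"tz":-0.0216,"spin":0,"gripper":1},
    {"tx":-0.198,"ty":0,"tz":-0.0243,"spin":0,"gripper":1},
    {"tx":-0.22,"ty":0,"tz":-0.027,"spin":0,"gripper":1},
    {"tx":-0.242,"ty":0,"tz":-0.0297,"spin":0,"gripper":1},
    {"tx":-0.264,"ty":0,"tz":-0.0324,"spin":0,"gripper":1}
  ]
}}

```text
clock: 5.5
position: [496.2, -71.6, 57.4]
ee_rot: [0.168, 0.986, -0.0, -0.0]
contact_force: [0.6, -0.1, 0.2]
gripper_width: -0.3
```

Call:
{"name": "play_rows", "arguments": {
  "targets": [
    {"tx":-0.02,"ty":0,"tz":-0.0025,"spin":0,"gripper":1},
    {"tx":-0.04,"ty":0,"tz":-0.005,"spin":0,"gripper":1},
    {"tx":-0.06,"ty":0,"tz":-0.0075,"spin":0,"gripper":1},
    {"tx":-0.08,"ty":0,"tz":-0.01,"spin":0,"gripper":1},
    {"tx":-0.1,"ty":0,"tz":-0.0125,"spin":0,"gripper":1},
    {"tx":-0.12,"ty":0,"tz":-0.015,"spin":0,"gripper":1},
    {"tx":-0.14,"ty":0,"tz":-0.0175,"spin":0,"gripper":1},
    {"tx":-0.15,"ty":0,"tz":-0.0185,"spin":0,"gripper":1},
    {"tx":-0.16,"ty":0,"tz":-0.0195,"spin":0,"gripper":1},
    {"tx":-0.16,"ty":0,"tz":-0.0195,"spin":0,"gripper":1}
  ]
}}

```text
clock: 6.75
position: [533.8, -84.8, 62.3]
ee_rot: [0.168, 0.986, 0.0, 0.0]
contact_force: [-0.7, 0.3, -0.0]
gripper_width: -0.1
```

```bash
python3 -c "
from h import *
from bench import get_image
rep((46,-74,67))
for n,(a,b,c,e) in (('scene',(170,270,230,390)),):
    d=get_image(n);cv2.imwrite('pics/%s3.png'%n,cv2.convertScaleAbs(cv2.resize(d['frame'][a:b,c:e,::-1],None,fx=5,fy=5,interpolation=2),alpha=1.8))
"
```

```text
t 6.75 p [533.8 -84.8  62.3] h,y 17.6 -73.8 xhead 160.61 zax [ 0.  0. -1.] F [-0.7  0.3 -0. ] w -0.07562528715203713 j [ 0.14  0.45 -0.42  0.   -0.7  -2.05]
shift/250 [-0.1137 -0.0008 -0.0188]
```

View pics/scene3.png

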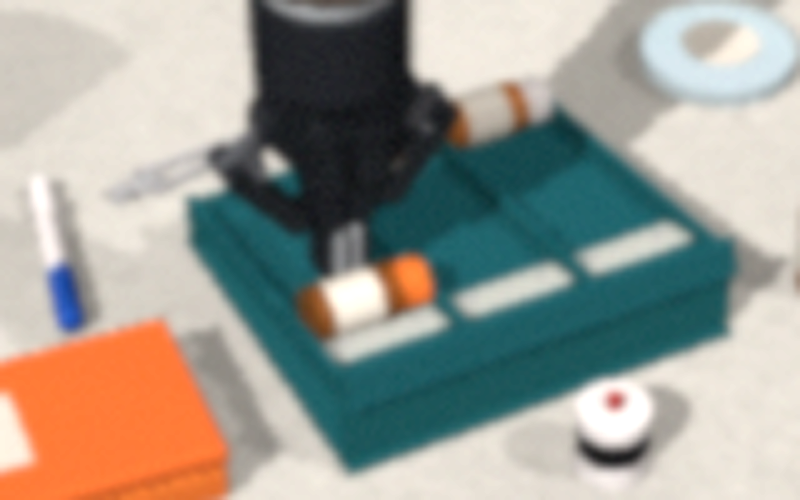

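Call:
{"name": "play_rows", "arguments": {
  "targets": [
    {"tx":-0.012,"ty":0,"tz":-0.0015,"spin":0,"gripper":1},
    {"tx":-0.024,"ty":0,"tz":-0.003,"spin":0,"gripper":1},
    {"tx":-0.036,"ty":0,"tz":-0.0045,"spin":0,"gripper":1},
    {"tx":-0.048,"ty":0,"tz":-0.006,"spin":0,"gripper":1},
    {"tx":-0.06,"ty":0,"tz":-0.0075,"spin":0,"gripper":1},
    {"tx":-0.07,"ty":0,"tz":-0.009,"spin":0,"gripper":1},
    {"tx":-0.08,"ty":0,"tz":-0.01,"spin":0,"gripper":1},
    {"tx":-0.09,"ty":0,"tz":-0.0115,"spin":0,"gripper":1},
    {"tx":-0.098,"ty":0,"tz":-0.0125,"spin":0,"gripper":1},
    {"tx":-0.106,"ty":0,"tz":-0.0135,"spin":0,"gripper":1},
    {"tx":-0.112,"ty":0,"tz":-0.0145,"spin":0,"gripper":1},
    {"tx":-0.112,"ty":0,"tz":-0.0145,"spin":0,"gripper":1}
  ]
}}

```text
clock: 8.3
position: [560.1, -94.0, 65.9]
ee_rot: [0.168, 0.986, 0.0, 0.0]
contact_force: [0.6, -0.7, -0.1]
gripper_width: 0.0
```

```bash
python3 -c "
from h import *
from bench import get_image
rep((46,-74,67))
for n,(a,b,c,e) in (('scene',(170,270,230,390)),):
    d=get_image(n);cv2.imwrite('pics/%s4.png'%n,cv2.convertScaleAbs(cv2.resize(d['frame'][a:b,c:e,::-1],None,fx=5,fy=5,interpolation=2),alpha=1.8))
"
```

```text
t 8.3 p [560.1 -94.   65.9] h,y 45.6 -73.8 xhead 160.61 zax [ 0.  0. -1.] F [ 0.6 -0.7 -0.1] w 0.029780344200161294 j [ 0.12  0.48 -0.35 -0.   -0.74 -2.03]
shift/250 [-0.0018 -0.0008 -0.0043]
```

View pics/scene4.png

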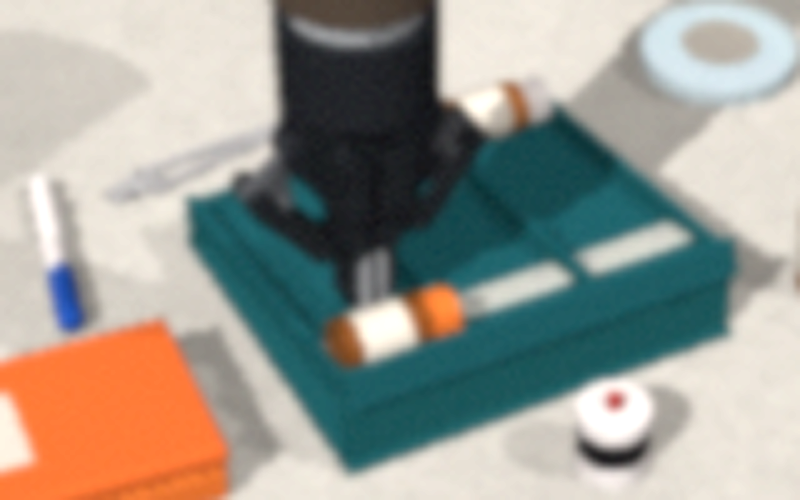

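```bash
cat >> h.py <<'E'
def caps(d,n):
    hsv=cv2.cvtColor(d["frame"],cv2.COLOR_RGB2HSV)
    k=(hsv[...,0]<14)&(hsv[...,1]>150)&(d["frame"][...,0]>120)
    (u0,v0,u1,v1)={"top":(275,140,397,255),"scene":(278,180,385,265)}[n]
    r=np.zeros_like(k);r[v0:v1,u0:u1]=1;return blobs(k&r,6)
E
python3 -c "
from h import *
from bench import get_image
R=deckR(-.3388);t=np.array([541.7,-9.3,34])
d0=np.load('scene0.npz');d=get_image('scene')
for nm,D in(('0',d0),('now',d)):
  for a,c in caps(D,'scene'):
    o,v=ray(D,c);o2=R.T@(o-t);v2=R.T@v;P=o2+v2*(18-o2[2])/v2[2];print(nm,a,c,P.round(1))
"
```

```text
0 25 [314.24, 195.52] [-81.9  26.1  18. ]
0 29 [290.97, 202.86] [-81.8 -43.9  18. ]
now 39 [318.36, 231.64] [ 77.5 -44.7  18. ]
```

Call:
{"name": "play_rows", "arguments": {
  "targets": [
    {"tx":0.03,"ty":0,"tz":0,"spin":0,"gripper":1},
    {"tx":0.1,"ty":0,"tz":-0.05,"spin":0,"gripper":1},
    {"tx":0.2,"ty":0,"tz":-0.2,"spin":0,"gripper":1},
    {"tx":0.4,"ty":0.05,"tz":-0.25,"spin":0,"gripper":1},
    {"tx":0.6,"ty":0.15,"tz":-0.25,"spin":0,"gripper":1},
    {"tx":0.682,"ty":0.279,"tz":-0.2,"spin":0,"gripper":1},
    {"tx":0.682,"ty":0.279,"tz":-0.1,"spin":0,"gripper":1},
    {"tx":0.682,"ty":0.279,"tz":-0.1,"spin":0,"gripper":1},
    {"tx":0.682,"ty":0.279,"tz":-0.1,"spin":0,"gripper":1}
  ]
}}

```text
clock: 9.52
position: [422.6, 28.3, 91.5]
ee_rot: [0.168, 0.986, 0.0, 0.0]
contact_force: [0.2, 0.8, 0.3]
gripper_width: -0.3
```

```bash
cat > look.py <<'E'
import sys
from h import *
from bench import get_image
R=deckR(-.3388);t=np.array([541.7,-9.3,34])
d=get_image('scene')
for a,c in caps(d,'scene'):
    o,v=ray(d,c);o2=R.T@(o-t);v2=R.T@v;P=o2+v2*(18-o2[2])/v2[2];print(a,c,P.round(1))
a,b,c,e=(170,270,230,390)
cv2.imwrite('pics/%s.png'%sys.argv[1],cv2.convertScaleAbs(cv2.resize(d['frame'][a:b,c:e,::-1],None,fx=5,fy=5,interpolation=2),alpha=1.8))
rep(eval(sys.argv[2]))
E
python3 look.py s5 "(-125,-4,48)"
```

```text
27 [314.22, 195.44] [-82.4  26.3  18. ]
41 [318.29, 231.49] [ 76.9 -44.5  18. ]
t 9.575 p [422.8  28.3  91.6] h,y -124.6 -4.1 xhead 160.59 zax [ 0.001  0.    -1.   ] F [ 0.5 -0.3  0.7] w -0.10160018511962945 j [ 0.45  0.24 -0.67  0.   -0.66 -2.36]
shift/250 [0.0018 0.0002 0.1745]
```

View pics/s5.png

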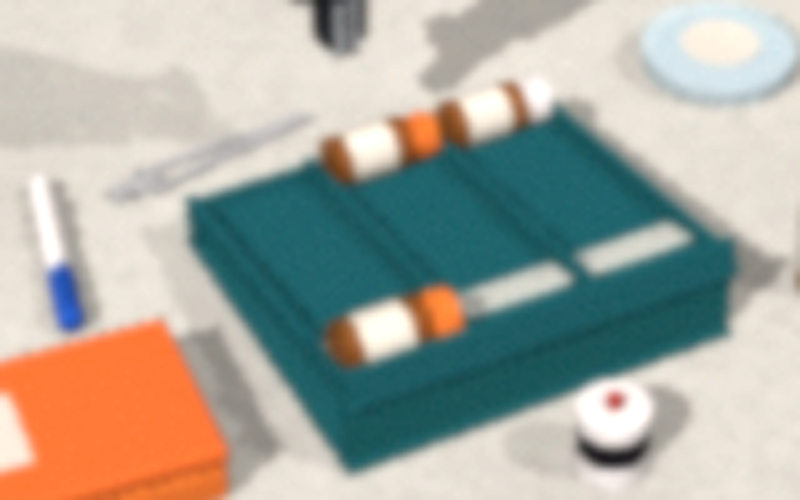

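The first vial is parked: its cap measures x ≈ 77 mm, and it stayed there once the finger let go. Next is the middle gutter.

Call:
{"name": "play_rows", "arguments": {
  "targets": [
    {"tx":0,"ty":0,"tz":0.08,"spin":0,"gripper":1},
    {"tx":0,"ty":0,"tz":0.14,"spin":0,"gripper":1},
    {"tx":0,"ty":0,"tz":0.175,"spin":0,"gripper":1},
    {"tx":0,"ty":0,"tz":0.175,"spin":0,"gripper":1},
    {"tx":0,"ty":0,"tz":0.175,"spin":0,"gripper":1}
  ]
}}

```text
clock: 10.2
position: [422.8, 28.5, 47.7]
ee_rot: [0.168, 0.986, 0.0, 0.001]
contact_force: [0.3, 0.1, -0.0]
gripper_width: 0.2
```

```bash
python3 look.py s6 "(-88,-4,49.4)"
```

```text
28 [314.14, 195.36] [-82.9  26.3  18. ]
41 [318.29, 231.49] [ 76.9 -44.5  18. ]
t 10.25 p [422.8  28.5  47.8] h,y -124.7 -3.8 xhead 160.61 zax [ 0.001  0.001 -1.   ] F [-0.4 -0.2  0.2] w 0.1179163479319334 j [ 0.45  0.32 -0.72  0.   -0.53 -2.36]
shift/250 [-0.1467 -0.0007 -0.0064]
```

Call:
{"name": "play_rows", "arguments": {
  "targets": [
    {"tx":-0.02,"ty":-0.001,"tz":0,"spin":0,"gripper":1},
    {"tx":-0.04,"ty":-0.001,"tz":0,"spin":0,"gripper":1},
    {"tx":-0.06,"ty":-0.001,"tz":0,"spin":0,"gripper":1},
    {"tx":-0.075,"ty":-0.001,"tz":0,"spin":0,"gripper":1},
    {"tx":-0.09,"ty":-0.001,"tz":-0.001,"spin":0,"gripper":1},
    {"tx":-0.105,"ty":-0.001,"tz":-0.002,"spin":0,"gripper":1},
    {"tx":-0.12,"ty":-0.001,"tz":-0.003,"spin":0,"gripper":1},
    {"tx":-0.135,"ty":-0.001,"tz":-0.005,"spin":0,"gripper":1},
    {"tx":-0.147,"ty":-0.001,"tz":-0.0065,"spin":0,"gripper":1},
    {"tx":-0.147,"ty":-0.001,"tz":-0.0065,"spin":0,"gripper":1}
  ]
}}

```text
clock: 11.5
position: [457.2, 15.9, 48.8]
ee_rot: [0.168, 0.986, 0.0, 0.0]
contact_force: [-1.0, -0.0, 0.6]
gripper_width: 0.0
```

```bash
python3 look.py s7 "(46,-4,66)"
```

```text
28 [317.61, 198.61] [-62.2  26.2  18. ]
41 [318.29, 231.49] [ 76.9 -44.5  18. ]
t 11.55 p [457.   15.9  48.8] h,y -88.3 -4.4 xhead 160.61 zax [ 0.  0. -1.] F [-0.9  0.2  0.7] w 0.1435345157269361 j [ 0.39  0.37 -0.64 -0.   -0.57 -2.3 ]
shift/250 [-0.5372  0.0014 -0.0689]
```

View pics/s7.png

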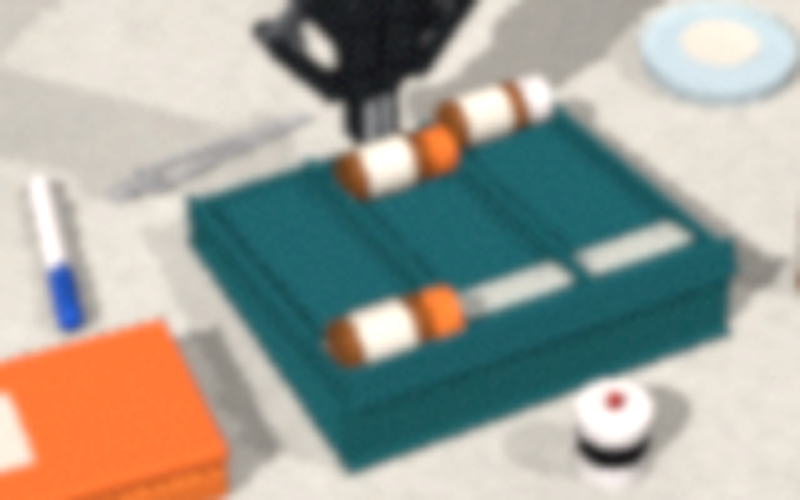

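Call:
{"name": "play_rows", "arguments": {
  "targets": [
    {"tx":-0.022,"ty":0.001,"tz":-0.0029,"spin":0,"gripper":1},
    {"tx":-0.044,"ty":0.001,"tz":-0.0056,"spin":0,"gripper":1},
    {"tx":-0.066,"ty":0.001,"tz":-0.0083,"spin":0,"gripper":1},
    {"tx":-0.088,"ty":0.001,"tz":-0.011,"spin":0,"gripper":1},
    {"tx":-0.11,"ty":0.001,"tz":-0.0137,"spin":0,"gripper":1},
    {"tx":-0.132,"ty":0.001,"tz":-0.0164,"spin":0,"gripper":1},
    {"tx":-0.154,"ty":0.001,"tz":-0.0191,"spin":0,"gripper":1},
    {"tx":-0.176,"ty":0.001,"tz":-0.0218,"spin":0,"gripper":1},
    {"tx":-0.198,"ty":0.001,"tz":-0.0245,"spin":0,"gripper":1},
    {"tx":-0.22,"ty":0.001,"tz":-0.0272,"spin":0,"gripper":1},
    {"tx":-0.242,"ty":0.001,"tz":-0.0299,"spin":0,"gripper":1},
    {"tx":-0.264,"ty":0.001,"tz":-0.0326,"spin":0,"gripper":1}
  ]
}}

```text
clock: 13.05
position: [519.6, -5.8, 57.0]
ee_rot: [0.168, 0.986, -0.0, 0.0]
contact_force: [0.6, -0.5, 0.6]
gripper_width: 0.4
```

Call:
{"name": "play_rows", "arguments": {
  "targets": [
    {"tx":-0.02,"ty":0,"tz":-0.0025,"spin":0,"gripper":1},
    {"tx":-0.04,"ty":0,"tz":-0.005,"spin":0,"gripper":1},
    {"tx":-0.06,"ty":0,"tz":-0.0075,"spin":0,"gripper":1},
    {"tx":-0.08,"ty":0,"tz":-0.01,"spin":0,"gripper":1},
    {"tx":-0.1,"ty":0,"tz":-0.0125,"spin":0,"gripper":1},
    {"tx":-0.12,"ty":0,"tz":-0.015,"spin":0,"gripper":1},
    {"tx":-0.14,"ty":0,"tz":-0.0175,"spin":0,"gripper":1},
    {"tx":-0.15,"ty":0,"tz":-0.0185,"spin":0,"gripper":1},
    {"tx":-0.16,"ty":0,"tz":-0.0195,"spin":0,"gripper":1},
    {"tx":-0.16,"ty":0,"tz":-0.0195,"spin":0,"gripper":1}
  ]
}}

```text
clock: 14.3
position: [557.1, -19.0, 61.8]
ee_rot: [0.168, 0.986, 0.0, 0.0]
contact_force: [0.5, -0.6, 0.8]
gripper_width: -0.1
```

```bash
python3 look.py s8 "(46,-4,66)"
```

```text
37 [337.05, 217.05] [45.8 25.1 18. ]
42 [318.24, 231.4] [ 76.4 -44.5  18. ]
t 14.35 p [557.  -19.   61.8] h,y 17.6 -4.1 xhead 160.61 zax [ 0.  0. -1.] F [-0.4 -0.9  0.2] w -0.25919921862216627 j [ 0.26  0.47 -0.38 -0.   -0.72 -2.17]
shift/250 [-0.1134  0.0004 -0.0168]
```

View pics/s8.png

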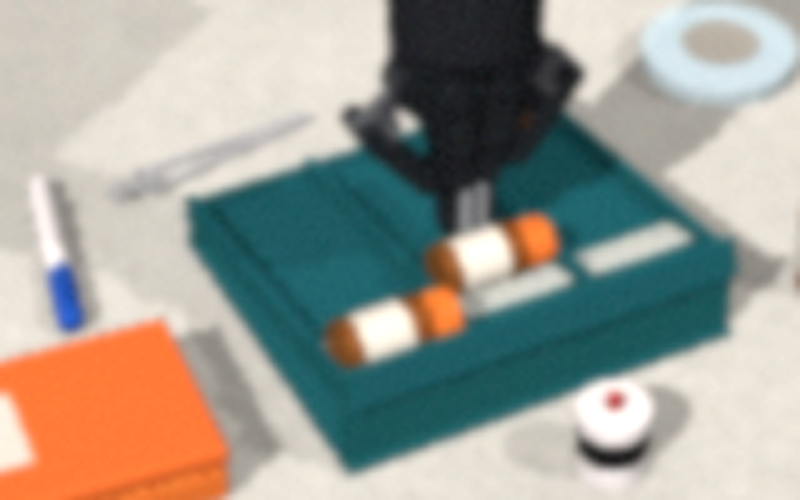

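Call:
{"name": "play_rows", "arguments": {
  "targets": [
    {"tx":-0.012,"ty":0,"tz":-0.0016,"spin":0,"gripper":1},
    {"tx":-0.024,"ty":0,"tz":-0.0032,"spin":0,"gripper":1},
    {"tx":-0.036,"ty":0,"tz":-0.0048,"spin":0,"gripper":1},
    {"tx":-0.048,"ty":0,"tz":-0.0064,"spin":0,"gripper":1},
    {"tx":-0.06,"ty":0,"tz":-0.008,"spin":0,"gripper":1},
    {"tx":-0.07,"ty":0,"tz":-0.0095,"spin":0,"gripper":1},
    {"tx":-0.08,"ty":0,"tz":-0.011,"spin":0,"gripper":1},
    {"tx":-0.09,"ty":0,"tz":-0.0125,"spin":0,"gripper":1},
    {"tx":-0.098,"ty":0,"tz":-0.0135,"spin":0,"gripper":1},
    {"tx":-0.106,"ty":0,"tz":-0.0145,"spin":0,"gripper":1},
    {"tx":-0.112,"ty":0,"tz":-0.0155,"spin":0,"gripper":1},
    {"tx":-0.112,"ty":0,"tz":-0.0155,"spin":0,"gripper":1}
  ]
}}

```text
clock: 15.85
position: [583.5, -28.3, 65.7]
ee_rot: [0.168, 0.986, 0.0, 0.0]
contact_force: [0.4, -0.0, -0.0]
gripper_width: -0.0
```

```bash
python3 look.py s9 "(46,-4,66)"
```

```text
37 [343.57, 222.49] [76.1 26.4 18. ]
42 [318.24, 231.4] [ 76.4 -44.5  18. ]
t 15.9 p [583.4 -28.3  65.7] h,y 45.7 -4.1 xhead 160.61 zax [ 0.  0. -1.] F [-0.7  0.3 -0.6] w -0.3795100258571269 j [ 0.23  0.5  -0.31 -0.   -0.76 -2.14]
shift/250 [-0.0013  0.0003 -0.0013]
```

View pics/s9.png

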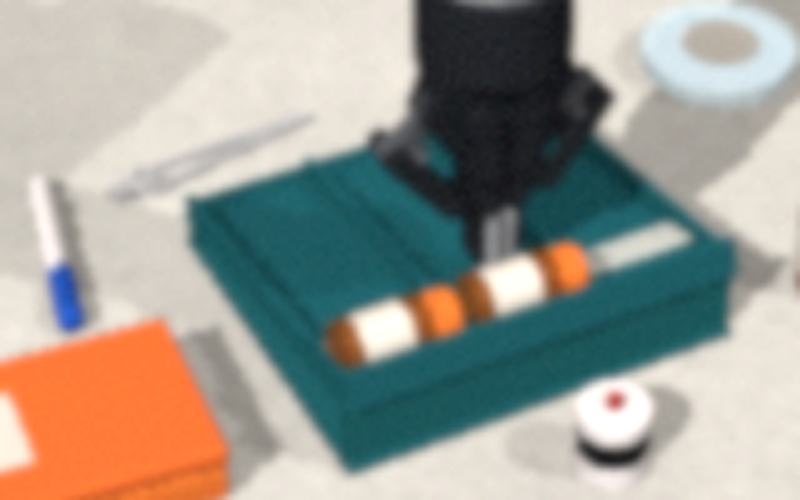

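Both caps line up in the pockets, so I back off the finger, lift it and check.

Call:
{"name": "play_rows", "arguments": {
  "targets": [
    {"tx":0.03,"ty":0,"tz":0,"spin":0,"gripper":1},
    {"tx":0.1,"ty":0,"tz":-0.05,"spin":0,"gripper":1},
    {"tx":0.2,"ty":0,"tz":-0.25,"spin":0,"gripper":1},
    {"tx":0.4,"ty":-0.1,"tz":-0.5,"spin":0,"gripper":1},
    {"tx":0.6,"ty":-0.3,"tz":-0.6,"spin":0,"gripper":1},
    {"tx":0.65,"ty":-0.55,"tz":-0.6,"spin":0,"gripper":1},
    {"tx":0.65,"ty":-0.8,"tz":-0.6,"spin":0,"gripper":1},
    {"tx":0.65,"ty":-1,"tz":-0.6,"spin":0,"gripper":1},
    {"tx":0.65,"ty":-1,"tz":-0.6,"spin":0,"gripper":1},
    {"tx":0.65,"ty":-1,"tz":-0.6,"spin":0,"gripper":1}
  ]
}}

```text
clock: 17.15
position: [346.6, -210.4, 215.6]
ee_rot: [0.169, 0.986, 0.0, 0.0]
contact_force: [-0.1, -0.3, -0.4]
gripper_width: 0.0
```

```bash
python3 look.py s10 "None"; python3 -c "
from h import *
from bench import get_image
d=get_image('top');print(caps(d,'top'))
R=deckR(-.3388);t=np.array([541.7,-9.3,34])
for y in(22.5,-47.5):print(proj(d,R@np.array([76,y,25])+t))
cv2.imwrite('pics/t10.png',cv2.convertScaleAbs(cv2.resize(d['frame'][135:265,265:415,::-1],None,fx=4.6,fy=4.6,interpolation=2),alpha=1.8))"
```

```text
32 [343.59, 222.59] [76.5 26.2 18. ]
41 [318.29, 231.49] [ 76.9 -44.5  18. ]
t 17.2 p [ 347.1 -209.8  215.6] h,y -116.9 -253.8 xhead 160.6 zax [ 0.  0. -1.] F [0.9 0.5 0.4] w 0.10725552989031406 j [-0.14  0.03 -0.54 -0.   -1.01 -1.77]
[(np.int32(34), [340.29, 163.32]), (np.int32(32), [368.66, 173.72])]
[[339.26859061 163.59538046]]
[[367.56852491 173.74680961]]
```

View pics/s10.png

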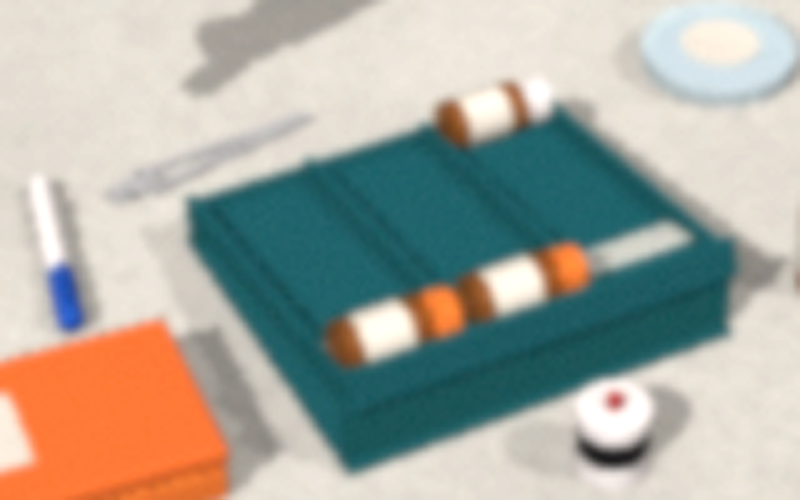

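View pics/t10.png

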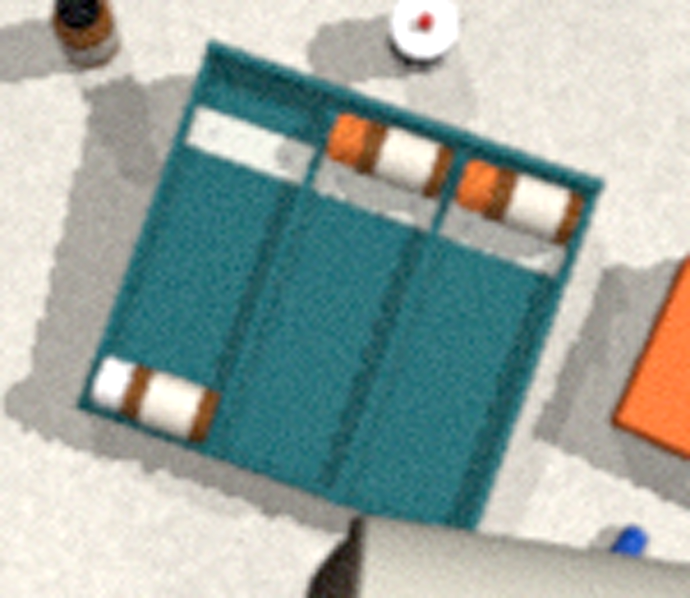

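Both views show the orange-capped vials past the rib, and the white-capped one still at the lip.

```bash
python3 -c "
from bench import *
job_done();print(read_state()['clock'])"
```

```text
the job is handed in; nothing more can be done
the job is handed in; nothing more can be done
```

I rolled both orange-capped vials (right and middle gutters) slowly up and over the rib with the closed fingertips. I then backed the arm away and handed the job in at about 17 s of the 51 s allowed.

**Vials:** my last checks in both camera views put the two vials at deck x ≈ 76.5–77 mm, against a pocket position of 76 mm. They stayed there after the finger let go. The white-capped vial is still at its lip.

**Bench:** in the last close-up views, the forceps, marker, slide box, cassette, petri dish and dropper bottle look where they were at the start. I compared these by eye and did not measure them.

**Force:** readings at the end of each move stayed around 1 N, which is sensor noise.

**Disagreements:** the first move call was refused for an incomplete row, and nothing moved. Cap positions measured from the scene view sat 3–4 mm off in y, a constant offset that did not affect the pushes. No check failed.

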